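Hold the hidden flange bolt in the chip box

ROBOT

A 7-joint arm with a two-finger parallel gripper is mounted at the origin on the work surface. World frame = base frame: x ahead of the robot, y to its left, z up, the work surface at z = 0. Lengths are in mm, angles in rad, forces in N, time in s.
With the tool pointing down it reaches from about 425 to 875 mm from the base axis. Payload 9.9 kg.
Tool frame: the origin (TCP) lies midway between the tips of the shut fingers; the grasp point (between the pads) lies 19 mm behind it; z points along the fingers, y is the line along which they close (so a half turn about z gives the same grasp; the last joint's range is limited). The gripper opens to 85 mm and grips with 20 to 120 N. Pads are 22 mm wide; open, the fingers measure 114 mm over their backs; the gripper's body (76 mm by 85 mm) begins 54 mm behind the grasp point. The pads swing forward as they close: fully open they stand 13 mm farther back than shut.
Start: joints at [1.176, 0.576, 0.025, 1.437, -0.015, 1.129, -0.057], TCP at [206.433, -642.662, 231.289] pointing down, gripper open.
Joint ranges: [-2.76, 2.76], [-0.34, 2.15], [-1.52, 1.57], [0.19, 2.46], [-1.09, 4.23], [0.17, 1.99], [-2.82, 2.82]. Speed limits (rad/s): [2.22, 2.22, 3.01, 3.01, 3.14, 3.14, 3.14].

INTERFACE

Orientations are given as a 3x3 rotation matrix whose columns are the frame's x, y, z axes.
In Python, from bench import sense, camera, finish_job gives the robot as it stands.
- The arm moves only by the tool play_rows, never from a script. Its argument "increments" is a list of rows, each an object of numbers: "dx", "dy", "dz": the shift along the tool's x, y, z each as a share of 0.15 m, from -1 to 1; "twist": the turn about the tool's z as a share of 1.5 rad, from -1 to 1; "jaw": the closure, from -1 (fully open) to 1 (shut). A call has exactly 10 rows; each row is the pose to reach, as a shift and turn from the pose commanded when the call began, along the tool's axes at that moment; what a row does not reach only later rows make up. A row lasts 1/12 s, in which the tool goes at most 41.7 mm and 7.16 degrees, less where a joint would pass 70% of its speed; a pose out of reach is approached as far as the arm can. A call with a number of a shift or a turn outside -1 to 1 is refused whole. A call with a gripper value outside its range is refused whole. The fingers move at their own pace and stop on an object; "squeeze" is the grip in N (left out, the last holds). Time passes only in rows, so rows that repeat a pose let the fingers close, or fill a call up. It gives the time, the measured TCP pose, the force, the opening and the grip force at its end, in the units of the state.
- sense(): the state, without advancing time (a new reading comes with each control period).
- camera(name): name is "scene" or "side" or "wrist"; returns a dict with "color" (420x560x3 uint8, red, green, blue), "fov_y" (degrees; the focal length in pixels is half the picture's height over the tangent of half this angle, whatever the lens; pixels are square), "cx", "cy" (the principal point, pixels), "R" (3x3) and "t" (3): a world point X has camera coordinates R X + t; the wrist camera has in their place "mount" (4x4, takes a point from camera to tool coordinates, whose origin is the TCP and whose axes are the flange's). Camera axes: x right, y down, z forward; pixel columns grow to the right and rows downward; lengths in mm; the calibration is good to about 2 mm. A picture is of the moment at which its call begins: read the wrist's pose just before it. There is no depth.
- finish_job(): hands the job in; it is judged then, once.
The state is a dict: "time_s": time; "joint_pos": joint angles; "joint_vel": joint speeds; "tau": joint torques, N m; "tool_pos": TCP position; "eef_rot": TCP orientation; "wrist_force": force on the tool from outside, world axes, zero at the start; "torque": the same for the moment, N m; "finger_gap": finger opening in mm; "gripper_force": force on a finger pad.
Only numpy, scipy, OpenCV 4.12 (cv2) and the standard library are available. Lean on these libraries where they do the work, as an engineer would, in place of code of your own. Each camera call takes 0.05 s, during which the arm holds its last target. There are 200 camera calls.

TASK

We are bolting the inlet flange onto the chip drop box, and I have put my T-handle socket wrench on one of the two upper nuts outside its far wall. Tip the loose lid well up by the wooden cleat along its near edge, its far edge still on the rim, then lift it off and lay it flat on the rubber mat, cleat up, and let go of it. Then reach down into the narrow gap between the baffle bracket and the far wall, grip the hidden head of that same bolt squarely across its flats without turning it, and finish while still holding it firmly so that it cannot turn when I pull on the nut; leave the other bolt and everything else on the bench alone.

Things in the scene. Friction and masses are not known exactly. Their poses are not given: they have to be found in the camera images.
- chip_box: open-topped dark plywood box fixed to the bench, left or right of the robot's centre line (the mat on the other side), turned up to 0.2 rad; 150 (x) x 276 (y) x 184 mm high, walls 10 mm. Origin: centre of its underside; x points away from the robot to its far wall (inner face at x = +65 mm), which carries the round inlet duct outside; z up.
- baffle_top (a point): middle of the top edge of the baffle bracket inside the box: an upright 3 mm steel plate parallel to the far wall, across the whole box, from 58 to 170 mm above the bench (this point: box x = 17.5 mm, z = 170 mm). The gap from it to the far wall is 46 mm wide, 256 mm long and open at the top.
- mat: black rubber bench mat, 220 (x) x 320 (y) x 3 mm, fixed, clear of other things. Origin: centre of its underside; x away from the robot.
- lid: loose plywood lid, 174 (x) x 300 (y) mm, 0.3 to 0.55 kg: a 6 mm panel (z = 10 to 16 mm), 8 mm thick edging hanging 10 mm below it all round. Seated, the panel rests on the rim, edging outside the walls with 4 mm play. Origin: centre of the edging's underside (174 mm above the bench seated, 3 mm lying on the mat); axes as the box's. A positive turn about its y axis raises the near edge.
- lid_cleat (a point): centre of the lid's wooden grip cleat, a bar 18 mm thick (along lid x), 100 mm long (along lid y), standing 28 mm high on the panel (14 mm above and below this point). It lies 58 mm from the lid's centre towards the robot (lid x = -58 mm, z = 30 mm).
- lid_far_edge (a point): underside of the lid's panel where it rests on the top of the far wall (lid x = +75 mm, z = 10 mm); 184 mm above the bench when seated.
- bolt (a joint): turn of the bolt to be held, about its own axis (box x), 0 with two of its flats upright; it starts within 0.1 rad of 0. Light friction (about 0.08 N m) keeps it where it is; it does not slide along its axis.
- bolt_head (a point): centre of the hex head of the bolt to hold: 19 mm across flats, 8 mm thick along its axis (x of the point, = box x). In the gap: 14.5 mm from the far wall, 31.5 mm from the baffle, 36 mm below the rim, 148 mm above the bench, 56 mm left or right of the box's middle. At joint 0 its upright flats face box +y and -y. A T-handle socket wrench, 130 mm long, sits on its nut outside the wall.
- other_bolt (a joint): turn of the other upper bolt (no wrench on its nut), about its axis.
- other_bolt_head (a point): centre of the other bolt's head, same size and height, 112 mm along the wall (box y) from the first.
- spanner: bystander: plain steel spanner 170 mm long, lying flat on the bench. Origin: centre of its underside
- offcut: bystander: wood offcut 70 x 45 x 28 mm. Origin: centre of its underside
- hex_key: bystander: T-handle hex key lying flat, 90 mm handle and 95 mm stem. Origin: centre of its underside
- tape: bystander: tape measure 65 x 34 x 56 mm. Origin: centre of its underside
- glue: bystander: white glue bottle, 56 mm across, 130 mm tall, standing. Origin: centre of its underside
- screw_jar: bystander: screw jar 60 mm across, 65 mm tall, standing. Origin: centre of its underside
- marker: bystander: marker pen 110 mm long lying flat. Origin: centre of its underside

How it is judged:
By the outcome, as a careful person would: the job done as asked, in the order asked, and still so for the second after the job is handed in, while the arm keeps its last pose, push and grip.
It also fails if it takes over 51 s, if anything falls off the work surface, if the arm or the gripper's body presses on something with over 40 N, if the wrist force passes 120 N, or if a joint passes its speed limit or range.

## Working session

There is one attempt and no reset: what is moved stays moved. The work goes in short steps, Python scripts to look and compute and a tool call to move; the robot and the scene stay as the last step left them, time stands still between calls to the robot, and variables do not carry over. Pictures are saved under pics/ and viewed, at most 10 in all, crops included, and the job is handed in when it is done.

Besides the shell and the picture viewer there is one more tool, called after "Call:" in YAML: its name, and indented under it one key for each argument. play_rows: Moves the arm, as the interface text tells. Its arguments: {"type":"object","properties":{"increments":{"type":"array","items":{"type":"object","properties":{"dx":{"type":"number","minimum":-1,"maximum":1},"dy":{"type":"number","minimum":-1,"maximum":1},"dz":{"type":"number","minimum":-1,"maximum":1},"twist":{"type":"number","minimum":-1,"maximum":1},"jaw":{"type":"number"}}}},"squeeze":{"type":"number"}},"required":["increments"]}

```bash
mkdir -p pics; python3 - <<'E'
from bench import sense,camera
import cv2,numpy as np
s=sense();print({k:np.round(v,3).tolist() for k,v in s.items()})
for n in("scene","side"):
    c=camera(n);cv2.imwrite(f"pics/{n}0.png",c["color"][:,:,::-1]);print(n,{k:np.round(v,3).tolist() for k,v in c.items() if k!="color"})
c=camera("wrist");print({k:np.round(v,3).tolist() for k,v in c.items() if k!="color"});cv2.imwrite("pics/w0.png",c["color"][:,:,::-1])
E
```

```text
{'time_s': 0.0, 'joint_pos': [1.176, 0.577, 0.025, 1.438, -0.015, 1.129, -0.056], 'joint_vel': [-0.002, -0.001, 0.002, -0.001, -0.001, 0.002, -0.002], 'tau': [-0.0, -76.575, 2.25, -28.596, 0.015, 0.013, 0.0], 'tool_pos': [206.337, -642.206, 230.46], 'eef_rot': [[0.952, 0.306, -0.001], [0.306, -0.952, 0.002], [-0.0, -0.002, -1.0]], 'wrist_force': [-0.829, 0.381, -0.213], 'torque': [0.017, 0.018, 0.018], 'gripper_force': 0.0, 'finger_gap': 85.358}
scene {'fov_y': 47.062, 'cx': 287.011, 'cy': 207.725, 'R': [[-0.57, 0.821, -0.018], [0.654, 0.441, -0.615], [-0.497, -0.362, -0.789]], 't': [324.557, -285.958, 1948.923]}
side {'fov_y': 55.438, 'cx': 279.072, 'cy': 209.722, 'R': [[0.996, -0.088, -0.009], [-0.062, -0.621, -0.781], [0.063, 0.779, -0.624]], 't': [-540.613, 137.984, 1205.722]}
{'fov_y': 58.164, 'cx': 282.592, 'cy': 207.943, 'mount': [[-0.001, -0.953, -0.302, 77.001], [1.0, -0.001, 0.0, -0.602], [-0.0, -0.302, 0.953, -142.486], [0.0, 0.0, 0.0, 1.0]]}
```

View pics/scene0.png

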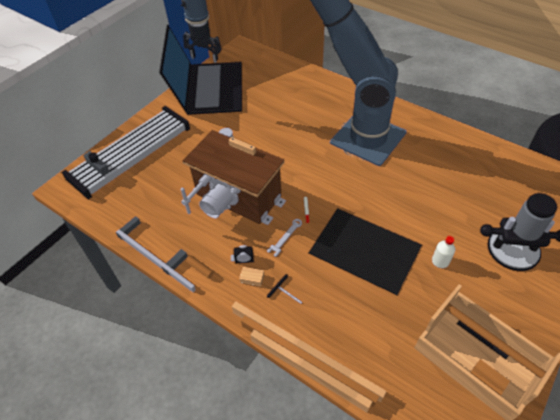

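View pics/side0.png

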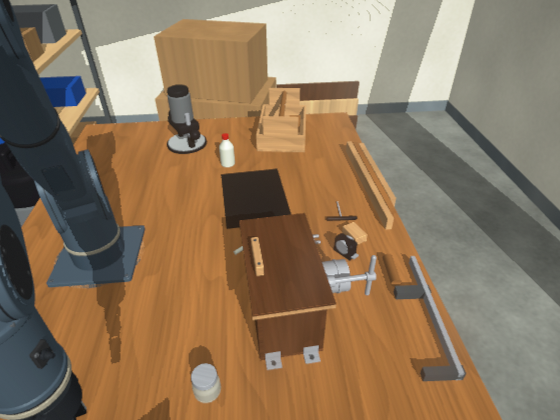

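The scene view shows the box with its lid at about (232,163), wrench at (186,200), mat at (365,250) and robot at the top. The side view shows the lid at (285,260), cleat at (257,256) and mat at (255,197). I'll zoom in for corners.

```bash
python3 - <<'E'
import cv2,numpy as np
a=cv2.imread("pics/scene0.png")[125:225,170:303];b=cv2.imread("pics/side0.png")[205:355,235:385]
a=cv2.resize(a,(400,300),interpolation=cv2.INTER_CUBIC) # x3
b=cv2.resize(b,(400,400),interpolation=cv2.INTER_CUBIC) # x2.667
im=np.zeros((600,800,3),np.uint8);im[:300,:400]=a;im[:400,400:]=b
m=cv2.imread("pics/scene0.png")[200:300,300:433];im[300:,:400]=cv2.resize(m,(400,300),interpolation=cv2.INTER_CUBIC)
cv2.imwrite("pics/z.png",im)
E
```

```text
(no output)
```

View pics/z.png

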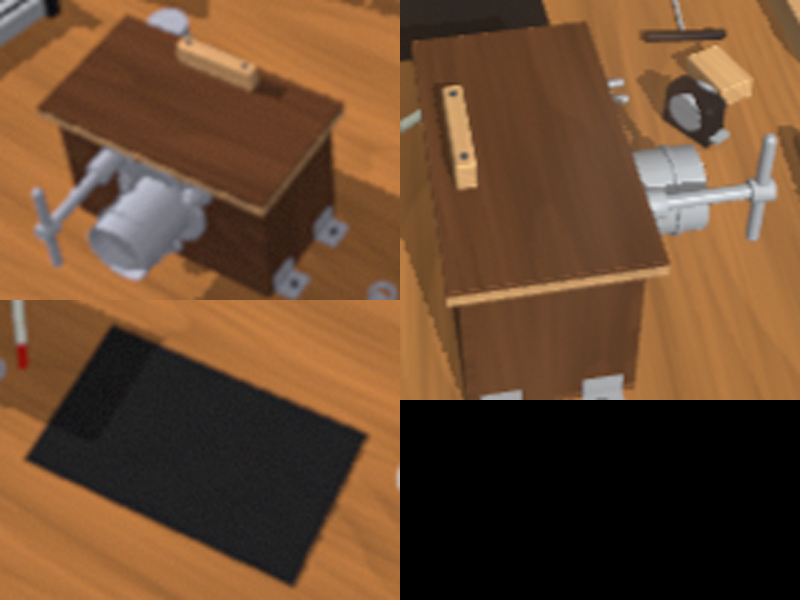

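The crops give the lid corners, the mat corners, and the wrench on the −y side of the duct. Next is fitting the poses.

```bash
cat >h.py <<'E'
from bench import sense,camera
import cv2,numpy as np
from scipy.optimize import least_squares
def f(c): return 210/np.tan(np.radians(c["fov_y"])/2)
def proj(c,X):
    p=np.atleast_2d(X)@np.array(c["R"]).T+c["t"]; return p[:,:2]/p[:,2:]*f(c)+[c["cx"],c["cy"]]
def wcam(s=None):
    s=s or sense(); c=camera("wrist"); M=np.array(c["mount"]); Rw=np.array(s["eef_rot"])@M[:3,:3]
    tw=np.array(s["eef_rot"])@M[:3,3]+s["tool_pos"]; c["R"]=Rw.T; c["t"]=-Rw.T@tw; return c
def pl(x,y,a,P):
    P=np.array(P,float);o=P.copy();o[:,0]=x+np.cos(a)*P[:,0]-np.sin(a)*P[:,1];o[:,1]=y+np.sin(a)*P[:,0]+np.cos(a)*P[:,1];return o
def fit(obs,x0): # obs: list of (cam,P,px)
    r=least_squares(lambda q:np.concatenate([(proj(c,pl(*q,P))-px).ravel() for c,P,px in obs]),x0,x_scale=[100,100,.1]);return r
E
python3 - <<'E'
from h import *
sc,sd=camera("scene"),camera("side")
a=np.array([[130,15],[343,107],[263,210],[40,107]])/[3.0075,3]+[170,125]
b=np.array([[448-400,300],[13,42],[185,22],[267,268]])/2.667+[235,205]
m=(np.array([[112,325],[368,435],[294,585],[27,459]])-[0,300])/[3.0075,3]+[300,200]
L=[[-87,-150,190],[-87,150,190],[87,150,190],[87,-150,190]]
M=[[-110,-160,3],[-110,160,3],[110,160,3],[110,-160,3]]
for o in ([(sc,L,a),(sd,L,b)],[(sc,L,a)],[(sd,L,b)],[(sc,M,m)]):
    r=fit(o,[500,0,0]);print(r.x.round(3),r.fun.round(1))
r=fit([(sc,L,a),(sd,L,b)],[500,0,0])
for n,c,W in(("sc",sc,"(184,201)"),("sd",sd,"(371,275)")): print(n,proj(c,pl(*r.x,[[-58,0,218],[75+100,-56,148],[175,56,148]])).round(0),W)
w=wcam();print("wrist",sense()["tool_pos"]);print(sense()["wrist_force"])
E
```

```text
[ 5.30158e+02 -2.46350e+02  7.30000e-02] [-1.5 -1.6 -0.  -2.1 -1.5 -1.8 -2.  -1.4 -1.1 -2.4 -0.4 -0.6  0.9 -0.4
  0.9 -2.1]
[ 5.33748e+02 -2.38098e+02  6.80000e-02] [-0.1 -0.2  1.4 -0.2 -0.4  0.2 -0.8  0.1]
[ 5.29529e+02 -2.50741e+02  7.60000e-02] [-1.1 -0.5 -0.8  0.6  0.7  0.6  1.2 -0.5]
[4.76979e+02 2.57048e+02 8.20000e-02] [ 0.2 -0.6  0.5 -0.6  0.3  0.7 -1.   0.1]
sc [[241. 142.]
 [190. 195.]
 [217. 209.]] (184,201)
sd [[257. 251.]
 [360. 278.]
 [346. 245.]] (371,275)
wrist [ 206.36020955 -642.55213429  230.99982103]
[ 0.38419318 -0.66908132 -0.75894279]
```

Call:
play_rows:
  increments:
    - {"dx": 0.2,"dy": -0.15,"dz": -0.15,"jaw": -1}
    - {"dx": 0.4,"dy": -0.3,"dz": -0.3,"jaw": -1}
    - {"dx": 0.6,"dy": -0.45,"dz": -0.45,"jaw": -1}
    - {"dx": 0.8,"dy": -0.6,"dz": -0.47,"jaw": -1}
    - {"dx": 1,"dy": -0.78,"dz": -0.47,"jaw": -1}
    - {"dx": 1,"dy": -0.95,"dz": -0.47,"jaw": -1}
    - {"dx": 1,"dy": -1,"dz": -0.47,"jaw": -1}
    - {"dx": 1,"dy": -1,"dz": -0.47,"jaw": -1}
    - {"dx": 1,"dy": -1,"dz": -0.47,"jaw": -1}
    - {"dx": 1,"dy": -1,"dz": -0.47,"jaw": -1}
  squeeze: 20

```text
invalid input at $.increments[0]: expected keys dx, dy, dz, twist, jaw
```

Call:
play_rows:
  increments:
    - {"dx": 0.2,"dy": -0.15,"jaw": -1}
    - {"dx": 0.4,"dy": -0.3,"jaw": -1}
    - {"dx": 0.6,"dy": -0.45,"jaw": -1}
    - {"dx": 0.8,"dy": -0.6,"jaw": -1}
    - {"dx": 1,"dy": -0.75,"jaw": -1}
    - {"dx": 1,"dy": -0.9,"jaw": -1}
    - {"dx": 1,"dy": -0.95,"jaw": -1}
    - {"dx": 1,"dy": -0.95,"jaw": -1}
    - {"dx": 1,"dy": -0.95,"jaw": -1}
    - {"dx": 1,"dy": -0.95,"jaw": -1}

```text
invalid input at $.increments[0]: expected keys dx, dy, dz, twist, jaw
```

Call:
play_rows:
  increments:
    - {"dx": 0.15,"twist": -0.08,"jaw": -1}
    - {"dx": 0.3,"twist": -0.16,"jaw": -1}
    - {"dx": 0.4,"twist": -0.24,"jaw": -1}
    - {"dx": 0.49,"twist": -0.32,"jaw": -1}
    - {"dx": 0.49,"twist": -0.4,"jaw": -1}
    - {"dx": 0.49,"twist": -0.48,"jaw": -1}
    - {"dx": 0.49,"twist": -0.56,"jaw": -1}
    - {"dx": 0.49,"twist": -0.64,"jaw": -1}
    - {"dx": 0.49,"twist": -0.72,"jaw": -1}
    - {"dx": 0.49,"twist": -0.8,"jaw": -1}

```text
invalid input at $.increments[0]: expected keys dx, dy, dz, twist, jaw
```

```bash
python3 - <<'E'
from h import *
s=sense();c=wcam(s);cv2.imwrite("pics/w1.png",c["color"][:,:,::-1])
print(s["time_s"],s["tool_pos"],np.round(s["eef_rot"],3).tolist(),s["joint_pos"])
np.savez("w1.npz",R=c["R"],t=c["t"])
print(proj(c,pl(530,-246,.073,[[-67,-50,218],[-67,50,218],[-49,50,218],[-49,-50,218],[87,150,190],[-87,150,190],[-87,-150,190],[87,-150,190]])).round())
E
```

```text
0.3 [ 206.36020955 -642.55213429  230.99982103] [[0.952, 0.306, -0.0], [0.306, -0.952, 0.001], [-0.0, -0.001, -1.0]] [ 1.17621698  0.57601094  0.02492658  1.43732768 -0.01500131  1.12898929
 -0.05652234]
[[-1141. -1586.]
 [-1947. -1950.]
 [-2141. -2286.]
 [-1241. -1850.]
 [-4420. -5676.]
 [-1727. -1347.]
 [ -269.  -790.]
 [ -507. -2876.]]
```

View pics/w1.png

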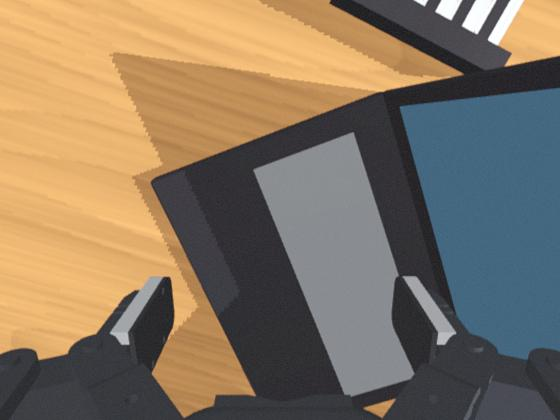

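The wrist view shows only the laptop under the gripper, because those rows were refused for missing keys. I'll resend them with every key.

Call:
play_rows:
  increments:
    - {"dx": 0.2,"dy": -0.15,"dz": -0.15,"twist": 0,"jaw": -1}
    - {"dx": 0.4,"dy": -0.3,"dz": -0.3,"twist": 0,"jaw": -1}
    - {"dx": 0.6,"dy": -0.45,"dz": -0.45,"twist": 0,"jaw": -1}
    - {"dx": 0.8,"dy": -0.6,"dz": -0.47,"twist": 0,"jaw": -1}
    - {"dx": 1,"dy": -0.78,"dz": -0.47,"twist": 0,"jaw": -1}
    - {"dx": 1,"dy": -0.95,"dz": -0.47,"twist": 0,"jaw": -1}
    - {"dx": 1,"dy": -1,"dz": -0.47,"twist": 0,"jaw": -1}
    - {"dx": 1,"dy": -1,"dz": -0.47,"twist": 0,"jaw": -1}
    - {"dx": 1,"dy": -1,"dz": -0.47,"twist": 0,"jaw": -1}
    - {"dx": 1,"dy": -1,"dz": -0.47,"twist": 0,"jaw": -1}
  squeeze: 20

```text
time_s: 1.18
tool_pos: [303.1, -455.3, 301.8]
eef_rot: [[0.953, 0.304, 0.0], [0.304, -0.953, -0.001], [-0.0, 0.001, -1.0]]
wrist_force: [-0.5, -0.1, -0.9]
finger_gap: 85.5
gripper_force: 0.0
```

Call:
play_rows:
  increments:
    - {"dx": 0.2,"dy": -0.15,"dz": 0,"twist": 0,"jaw": -1}
    - {"dx": 0.4,"dy": -0.3,"dz": 0,"twist": 0,"jaw": -1}
    - {"dx": 0.6,"dy": -0.45,"dz": 0,"twist": 0,"jaw": -1}
    - {"dx": 0.8,"dy": -0.6,"dz": 0,"twist": 0,"jaw": -1}
    - {"dx": 1,"dy": -0.75,"dz": 0,"twist": 0,"jaw": -1}
    - {"dx": 1,"dy": -0.9,"dz": 0,"twist": 0,"jaw": -1}
    - {"dx": 1,"dy": -0.95,"dz": 0,"twist": 0,"jaw": -1}
    - {"dx": 1,"dy": -0.95,"dz": 0,"twist": 0,"jaw": -1}
    - {"dx": 1,"dy": -0.95,"dz": 0,"twist": 0,"jaw": -1}
    - {"dx": 1,"dy": -0.95,"dz": 0,"twist": 0,"jaw": -1}

```text
time_s: 2.02
tool_pos: [402.3, -274.5, 301.7]
eef_rot: [[0.953, 0.303, -0.0], [0.303, -0.953, -0.001], [-0.0, 0.001, -1.0]]
wrist_force: [0.3, -0.1, -0.2]
finger_gap: 85.4
gripper_force: 0.0
```

Call:
play_rows:
  increments:
    - {"dx": 0.15,"dy": 0,"dz": 0,"twist": -0.08,"jaw": -1}
    - {"dx": 0.3,"dy": 0,"dz": 0,"twist": -0.16,"jaw": -1}
    - {"dx": 0.4,"dy": 0,"dz": 0,"twist": -0.24,"jaw": -1}
    - {"dx": 0.49,"dy": 0,"dz": 0,"twist": -0.32,"jaw": -1}
    - {"dx": 0.49,"dy": 0,"dz": 0,"twist": -0.4,"jaw": -1}
    - {"dx": 0.49,"dy": 0,"dz": 0,"twist": -0.48,"jaw": -1}
    - {"dx": 0.49,"dy": 0,"dz": 0,"twist": -0.56,"jaw": -1}
    - {"dx": 0.49,"dy": 0,"dz": 0,"twist": -0.64,"jaw": -1}
    - {"dx": 0.49,"dy": 0,"dz": 0,"twist": -0.72,"jaw": -1}
    - {"dx": 0.49,"dy": 0,"dz": 0,"twist": -0.8,"jaw": -1}

```text
time_s: 2.85
tool_pos: [472.4, -252.0, 301.5]
eef_rot: [[0.057, 0.998, -0.0], [0.998, -0.057, -0.0], [-0.0, -0.0, -1.0]]
wrist_force: [-0.2, -0.2, -0.0]
finger_gap: 85.3
gripper_force: 0.0
```

```bash
python3 - <<'E'
from h import *
s=sense();c=wcam(s);cv2.imwrite("pics/w1.png",c["color"][:,:,::-1])
print(s["time_s"],s["tool_pos"],np.round(s["eef_rot"],3).tolist(),s["joint_pos"])
np.savez("w1.npz",**c)
print(proj(c,pl(530,-246,.073,[[-67,-50,218],[-67,50,218],[-49,50,218],[-49,-50,218],[87,150,190],[-87,150,190],[-87,-150,190],[87,-150,190]])).round())
E
```

```text
2.85 [ 472.36355895 -251.99563135  301.50784596] [[0.057, 0.998, -0.0], [0.998, -0.057, -0.0], [-0.0, -0.0, -1.0]] [ 0.65715434  0.3213684  -0.35193068  1.68574002  0.11938334  1.15573331
  0.216455  ]
[[279. 286.]
 [257. 137.]
 [287. 133.]
 [306. 283.]
 [502. -81.]
 [200. -35.]
 [272. 379.]
 [486. 356.]]
```

View pics/w1.png

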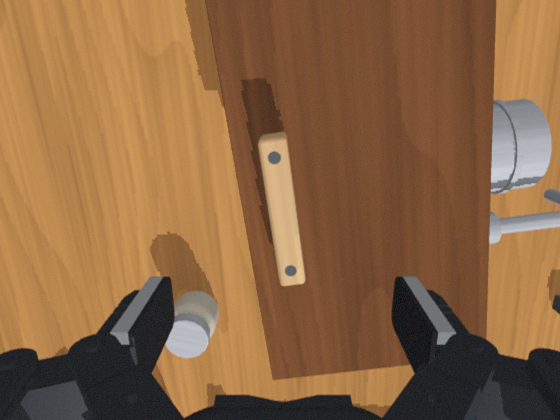

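The cleat's top corners at (260,139), (286,134), (304,281) and (281,285) match the model to about 1 mm. I'll descend and grip only its upper 9 mm lightly, so it can pivot in the pads.

Call:
play_rows:
  increments:
    - {"dx": 0.01,"dy": 0,"dz": 0.15,"twist": -0.05,"jaw": -1}
    - {"dx": 0.01,"dy": 0,"dz": 0.3,"twist": -0.087,"jaw": -1}
    - {"dx": 0.01,"dy": 0,"dz": 0.45,"twist": -0.087,"jaw": -0.5}
    - {"dx": 0.01,"dy": 0,"dz": 0.58,"twist": -0.087,"jaw": 0}
    - {"dx": 0.01,"dy": 0,"dz": 0.62,"twist": -0.087,"jaw": 0}
    - {"dx": 0.01,"dy": 0,"dz": 0.62,"twist": -0.087,"jaw": 1}
    - {"dx": 0.01,"dy": 0,"dz": 0.62,"twist": -0.087,"jaw": 1}
    - {"dx": 0.01,"dy": 0,"dz": 0.62,"twist": -0.087,"jaw": 1}
    - {"dx": 0.01,"dy": 0,"dz": 0.62,"twist": -0.087,"jaw": 1}
    - {"dx": 0.01,"dy": 0,"dz": 0.62,"twist": -0.087,"jaw": 1}
  squeeze: 20

```text
time_s: 3.73
tool_pos: [473.2, -248.9, 209.8]
eef_rot: [[-0.07, 0.998, 0.002], [0.998, 0.07, -0.001], [-0.001, 0.001, -1.0]]
wrist_force: [0.3, -0.1, 2.2]
finger_gap: 17.5
gripper_force: 23.3
```

Call:
play_rows:
  increments:
    - {"dx": 0,"dy": 0.005,"dz": -0.02,"twist": 0,"jaw": 1}
    - {"dx": 0,"dy": 0.01,"dz": -0.04,"twist": 0,"jaw": 1}
    - {"dx": 0,"dy": 0.016,"dz": -0.06,"twist": 0,"jaw": 1}
    - {"dx": 0,"dy": 0.022,"dz": -0.08,"twist": 0,"jaw": 1}
    - {"dx": 0,"dy": 0.028,"dz": -0.1,"twist": 0,"jaw": 1}
    - {"dx": 0,"dy": 0.034,"dz": -0.12,"twist": 0,"jaw": 1}
    - {"dx": 0,"dy": 0.042,"dz": -0.14,"twist": 0,"jaw": 1}
    - {"dx": 0,"dy": 0.05,"dz": -0.167,"twist": 0,"jaw": 1}
    - {"dx": 0,"dy": 0.05,"dz": -0.167,"twist": 0,"jaw": 1}
    - {"dx": 0,"dy": 0.05,"dz": -0.167,"twist": 0,"jaw": 1}
  squeeze: 20

```text
time_s: 4.57
tool_pos: [480.4, -247.9, 234.1]
eef_rot: [[-0.07, 0.998, 0.0], [0.998, 0.07, -0.0], [-0.0, 0.0, -1.0]]
wrist_force: [-0.3, -0.9, -5.6]
finger_gap: 17.1
gripper_force: 22.4
```

```bash
python3 - <<'E'
from h import *
s=sense();print(s["tool_pos"],s["wrist_force"],s["torque"],s["finger_gap"],s["gripper_force"])
c=camera("side");w=camera("wrist")
a=cv2.resize(c["color"][205:355,235:385],(400,400),interpolation=cv2.INTER_CUBIC);b=cv2.resize(w["color"],(400,300))
im=np.zeros((400,800,3),np.uint8);im[:,:400]=a;im[:300,400:]=b;cv2.imwrite("pics/tip1.png",im[:,:,::-1])
E
```

```text
[ 480.37973498 -247.94026327  234.08249151] [-0.32981853 -0.90239468 -5.58961147] [-0.00841333  0.32781608 -0.00648836] 17.123290548891475 22.378562092781067
```

View pics/tip1.png

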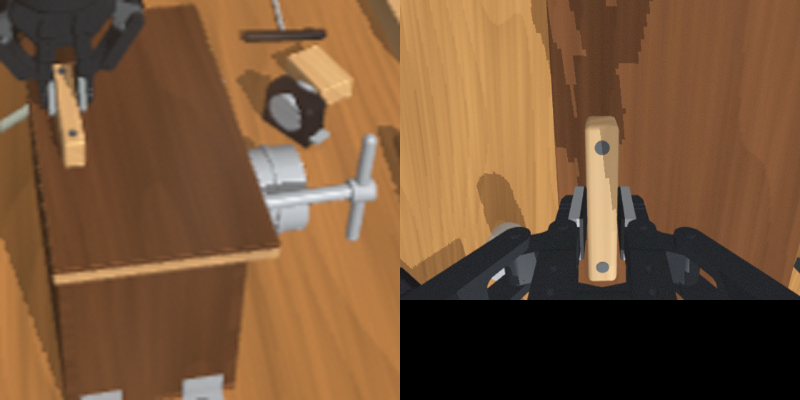

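The cleat is held rigidly: the lid came up level with its full weight on the wrist, so nothing pivoted. I'll set it back, take a slightly deeper grip and read how jaw value maps to opening. Then I'll loosen gradually so the lid sags onto its far edge, jammed in the pads.

Call:
play_rows:
  increments:
    - {"dx": 0,"dy": -0.008,"dz": 0.03,"twist": 0,"jaw": 1}
    - {"dx": 0,"dy": -0.016,"dz": 0.06,"twist": 0,"jaw": 1}
    - {"dx": 0,"dy": -0.025,"dz": 0.09,"twist": 0,"jaw": 1}
    - {"dx": 0,"dy": -0.035,"dz": 0.12,"twist": 0,"jaw": 1}
    - {"dx": 0,"dy": -0.045,"dz": 0.15,"twist": 0,"jaw": 1}
    - {"dx": 0,"dy": -0.05,"dz": 0.167,"twist": 0,"jaw": 1}
    - {"dx": 0,"dy": -0.05,"dz": 0.17,"twist": 0,"jaw": 0.45}
    - {"dx": 0,"dy": -0.05,"dz": 0.18,"twist": 0,"jaw": 0.45}
    - {"dx": 0,"dy": -0.05,"dz": 0.2,"twist": 0,"jaw": 0.45}
    - {"dx": 0,"dy": -0.05,"dz": 0.2,"twist": 0,"jaw": 0.45}
  squeeze: 20

```text
time_s: 5.5
tool_pos: [474.9, -248.6, 204.3]
eef_rot: [[-0.071, 0.997, 0.005], [0.997, 0.071, -0.001], [-0.001, 0.005, -1.0]]
wrist_force: [6.0, -0.5, 3.8]
finger_gap: 23.5
gripper_force: 3.1
```

Call:
play_rows:
  increments:
    - {"dx": 0,"dy": 0,"dz": 0,"twist": 0,"jaw": 0.5}
    - {"dx": 0,"dy": 0,"dz": 0,"twist": 0,"jaw": 0.5}
    - {"dx": 0,"dy": 0,"dz": 0,"twist": 0,"jaw": 0.5}
    - {"dx": 0,"dy": 0,"dz": 0,"twist": 0,"jaw": 0.5}
    - {"dx": 0,"dy": 0,"dz": 0,"twist": 0,"jaw": 0.55}
    - {"dx": 0,"dy": 0,"dz": 0,"twist": 0,"jaw": 0.55}
    - {"dx": 0,"dy": 0,"dz": 0,"twist": 0,"jaw": 0.55}
    - {"dx": 0,"dy": 0,"dz": 0,"twist": 0,"jaw": 0.55}
    - {"dx": 0,"dy": 0,"dz": 0,"twist": 0,"jaw": 0.55}
    - {"dx": 0,"dy": 0,"dz": 0,"twist": 0,"jaw": 0.55}

```text
time_s: 6.33
tool_pos: [472.6, -248.4, 203.8]
eef_rot: [[-0.07, 0.998, -0.0], [0.998, 0.07, 0.0], [0.0, -0.0, -1.0]]
wrist_force: [1.3, 0.3, -0.7]
finger_gap: 19.5
gripper_force: 0.5
```

Call:
play_rows:
  increments:
    - {"dx": 0,"dy": 0,"dz": 0,"twist": 0,"jaw": 1}
    - {"dx": 0,"dy": 0,"dz": 0,"twist": 0,"jaw": 1}
    - {"dx": 0,"dy": 0.005,"dz": -0.02,"twist": 0,"jaw": 1}
    - {"dx": 0,"dy": 0.01,"dz": -0.05,"twist": 0,"jaw": 1}
    - {"dx": 0,"dy": 0.02,"dz": -0.08,"twist": 0,"jaw": 1}
    - {"dx": 0,"dy": 0.03,"dz": -0.11,"twist": 0,"jaw": 1}
    - {"dx": 0,"dy": 0.04,"dz": -0.14,"twist": 0,"jaw": 1}
    - {"dx": 0,"dy": 0.04,"dz": -0.14,"twist": 0,"jaw": 0.6}
    - {"dx": 0,"dy": 0.04,"dz": -0.14,"twist": 0,"jaw": 0.59}
    - {"dx": 0,"dy": 0.04,"dz": -0.14,"twist": 0,"jaw": 0.58}
  squeeze: 20

```text
time_s: 7.17
tool_pos: [478.5, -248.0, 224.8]
eef_rot: [[-0.07, 0.998, -0.0], [0.998, 0.07, 0.0], [0.0, -0.0, -1.0]]
wrist_force: [0.6, -0.6, -6.1]
finger_gap: 17.7
gripper_force: 18.9
```

Call:
play_rows:
  increments:
    - {"dx": 0,"dy": 0,"dz": 0,"twist": 0,"jaw": 0.57}
    - {"dx": 0,"dy": 0,"dz": 0,"twist": 0,"jaw": 0.56}
    - {"dx": 0,"dy": 0,"dz": 0,"twist": 0,"jaw": 0.55}
    - {"dx": 0,"dy": 0,"dz": 0,"twist": 0,"jaw": 0.54}
    - {"dx": 0,"dy": 0,"dz": 0,"twist": 0,"jaw": 0.53}
    - {"dx": 0,"dy": 0,"dz": 0,"twist": 0,"jaw": 0.52}
    - {"dx": 0,"dy": 0,"dz": 0,"twist": 0,"jaw": 0.52}
    - {"dx": 0,"dy": 0,"dz": 0,"twist": 0,"jaw": 0.52}
    - {"dx": 0,"dy": 0,"dz": 0,"twist": 0,"jaw": 0.52}
    - {"dx": 0,"dy": 0,"dz": 0,"twist": 0,"jaw": 0.52}

```text
time_s: 8.0
tool_pos: [478.8, -248.2, 225.1]
eef_rot: [[-0.07, 0.998, 0.0], [0.998, 0.07, -0.0], [-0.0, 0.0, -1.0]]
wrist_force: [-1.7, -0.3, 0.9]
finger_gap: 20.4
gripper_force: 0.7
```

```bash
python3 - <<'E'
from h import *
s=sense();print(s["tool_pos"],s["wrist_force"],s["torque"],s["finger_gap"],s["gripper_force"])
c=camera("side");w=camera("wrist")
a=cv2.resize(c["color"][205:355,235:385],(400,400),interpolation=cv2.INTER_CUBIC);b=cv2.resize(w["color"],(400,300))
im=np.zeros((400,800,3),np.uint8);im[:,:400]=a;im[:300,400:]=b;cv2.imwrite("pics/tip2.png",im[:,:,::-1])
E
```

```text
[ 478.84756154 -248.15035852  225.08730878] [-1.66295086 -0.26896147  0.93942911] [-0.05186086  0.28458287  0.00337962] 20.380979268728677 0.6721005545114167
```

View pics/tip2.png

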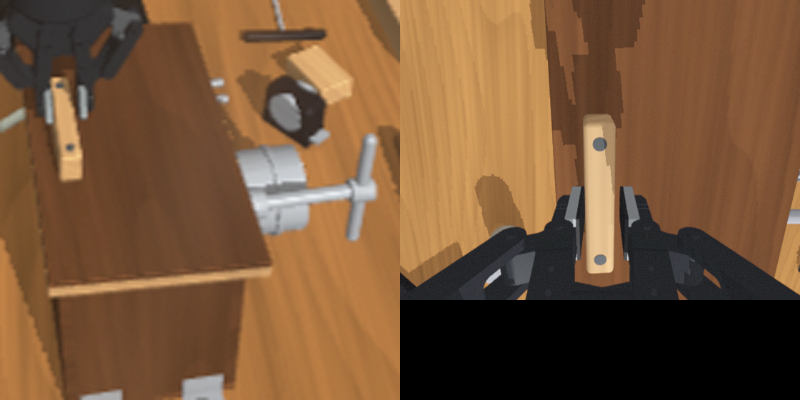

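It slipped: Fz went to about 0, and the lid is back on the box, its near side slightly raised. The 20 N limit let the fingers be pushed open. I'll reseat it, then use a high squeeze limit with the jaw position controlled, so it wedges while I loosen and raise together.

Call:
play_rows:
  increments:
    - {"dx": 0,"dy": -0.02,"dz": 0.03,"twist": 0,"jaw": 0.5}
    - {"dx": 0,"dy": -0.04,"dz": 0.07,"twist": 0,"jaw": 0.5}
    - {"dx": 0,"dy": -0.05,"dz": 0.11,"twist": 0,"jaw": 0.5}
    - {"dx": 0,"dy": -0.05,"dz": 0.14,"twist": 0,"jaw": 0.5}
    - {"dx": 0,"dy": -0.04,"dz": 0.14,"twist": 0,"jaw": 0.5}
    - {"dx": 0,"dy": -0.04,"dz": 0.14,"twist": 0,"jaw": 1}
    - {"dx": 0,"dy": -0.04,"dz": 0.14,"twist": 0,"jaw": 1}
    - {"dx": 0,"dy": -0.04,"dz": 0.14,"twist": 0,"jaw": 1}
    - {"dx": 0,"dy": -0.04,"dz": 0.14,"twist": 0,"jaw": 1}
    - {"dx": 0,"dy": -0.04,"dz": 0.14,"twist": 0,"jaw": 1}
  squeeze: 30

```text
time_s: 8.93
tool_pos: [472.2, -248.3, 203.5]
eef_rot: [[-0.07, 0.998, -0.001], [0.998, 0.07, 0.0], [0.0, -0.001, -1.0]]
wrist_force: [0.1, -0.1, -4.0]
finger_gap: 17.2
gripper_force: 29.9
```

```bash
python3 - <<'E'
from h import *
s=sense();print(s["tool_pos"],s["wrist_force"],s["torque"],s["finger_gap"],s["gripper_force"])
# template compare of side view lid against start
a=cv2.cvtColor(cv2.imread("pics/side0.png"),6);b=cv2.cvtColor(camera("side")["color"],7)
for n,(u,v) in dict(nm=(251,317),np=(240,221),fm=(335,305),fp=(305,213)).items():
    T=a[v-14:v+14,u-14:u+14];r=cv2.matchTemplate(b[v-30:v+30,u-30:u+30],T,cv2.TM_CCOEFF_NORMED);_,m,_,l=cv2.minMaxLoc(r);print(n,l[0]-16,l[1]-16,round(m,2))
E
```

```text
[ 472.20765084 -248.30859964  203.54065907] [ 0.10083984 -0.05748371 -3.99548786] [0.15536496 0.10012685 0.08373122] 17.191728969177696 29.87214356660843
nm 0 0 0.99
np -1 -4 0.57
fm 0 0 0.99
fp 0 0 1.0
```

Call:
play_rows:
  increments:
    - {"dx": 0,"dy": 0,"dz": 0,"twist": 0,"jaw": 0.62}
    - {"dx": 0,"dy": 0,"dz": -0.02,"twist": 0,"jaw": 0.6}
    - {"dx": 0,"dy": 0.002,"dz": -0.035,"twist": 0,"jaw": 0.59}
    - {"dx": 0,"dy": 0.004,"dz": -0.05,"twist": 0,"jaw": 0.585}
    - {"dx": 0,"dy": 0.008,"dz": -0.063,"twist": 0,"jaw": 0.58}
    - {"dx": 0,"dy": 0.012,"dz": -0.076,"twist": 0,"jaw": 0.575}
    - {"dx": 0,"dy": 0.015,"dz": -0.09,"twist": 0,"jaw": 0.57}
    - {"dx": 0,"dy": 0.018,"dz": -0.1,"twist": 0,"jaw": 0.565}
    - {"dx": 0,"dy": 0.02,"dz": -0.11,"twist": 0,"jaw": 0.56}
    - {"dx": 0,"dy": 0.022,"dz": -0.115,"twist": 0,"jaw": 0.56}
  squeeze: 120

```text
time_s: 9.82
tool_pos: [476.1, -248.2, 221.3]
eef_rot: [[-0.07, 0.998, 0.0], [0.998, 0.07, -0.0], [-0.0, 0.0, -1.0]]
wrist_force: [0.4, -1.1, -4.8]
finger_gap: 18.9
gripper_force: 11.5
```

```bash
cat >t.py <<'E'
from h import *
s=sense();print(s["time_s"],s["tool_pos"].round(1),np.round(s["wrist_force"],1),np.round(s["torque"],2),s["finger_gap"],s["gripper_force"])
a=cv2.cvtColor(cv2.imread("pics/side0.png"),6);c=camera("side");b=cv2.cvtColor(c["color"],7)
o={}
for n,(u,v) in dict(nm=(251,317),fm=(335,305),fp=(305,213)).items():
    T=cv2.resize(a[v-14:v+14,u-14:u+14],None,fx=1,fy=1);best=max(((lambda r:(cv2.minMaxLoc(r)[1],cv2.minMaxLoc(r)[3],an))(cv2.matchTemplate(b[v-75:v+45,u-45:u+45],cv2.warpAffine(T,cv2.getRotationMatrix2D((13.5,13.5),an,1),(28,28),borderMode=1)[4:24,4:24],cv2.TM_CCOEFF_NORMED)) for an in range(-20,21,5)),key=lambda q:q[0])
    m,l,an=best;o[n]=(u-45+l[0]+10,v-75+l[1]+10);print(n,l[0]-35,l[1]-65,round(m,2),an)
# predicted corner shifts for tilt th about far edge
P=np.array([[-87,-150,190],[87,-150,190],[87,150,190.]])
p0=proj(c,pl(530,-246,.073,P))
for th in(0,.1,.2,.3,.4,.5):
    d=P-[75,0,184];Q=P.copy();Q[:,0]=75+d[:,0]*np.cos(th)+d[:,2]*np.sin(th);Q[:,2]=184-d[:,0]*np.sin(th)+d[:,2]*np.cos(th);print(th,(proj(c,pl(530,-246,.073,Q))-p0).round(1).tolist())
E
python3 t.py
```

```text
9.8167 [ 476.1 -248.2  221.3] [ 0.4 -1.1 -4.8] [-0.01  0.25  0.03] 18.93813524143262 11.54131399554899
nm -1 -5 0.94 5
fm 0 1 0.97 -5
fp 1 0 0.99 -5
0 [[0.0, 0.0], [0.0, 0.0], [0.0, 0.0]]
0.1 [[0.3, -5.1], [0.2, 0.3], [0.2, 0.3]]
0.2 [[1.4, -10.4], [0.4, 0.7], [0.3, 0.7]]
0.3 [[3.4, -15.8], [0.4, 1.1], [0.4, 1.1]]
0.4 [[6.2, -21.3], [0.5, 1.5], [0.5, 1.5]]
0.5 [[9.8, -26.7], [0.4, 1.9], [0.4, 1.8]]
```

Working: the lid is tipped about 0.1 rad with the far edge still on the rim. Continuing.

Call:
play_rows:
  increments:
    - {"dx": 0,"dy": 0.004,"dz": -0.018,"twist": 0,"jaw": 0.558}
    - {"dx": 0,"dy": 0.008,"dz": -0.034,"twist": 0,"jaw": 0.556}
    - {"dx": 0,"dy": 0.012,"dz": -0.05,"twist": 0,"jaw": 0.554}
    - {"dx": 0,"dy": 0.016,"dz": -0.064,"twist": 0,"jaw": 0.552}
    - {"dx": 0,"dy": 0.02,"dz": -0.078,"twist": 0,"jaw": 0.55}
    - {"dx": 0,"dy": 0.024,"dz": -0.09,"twist": 0,"jaw": 0.548}
    - {"dx": 0,"dy": 0.028,"dz": -0.1,"twist": 0,"jaw": 0.546}
    - {"dx": 0,"dy": 0.032,"dz": -0.11,"twist": 0,"jaw": 0.544}
    - {"dx": 0,"dy": 0.034,"dz": -0.115,"twist": 0,"jaw": 0.542}
    - {"dx": 0,"dy": 0.034,"dz": -0.115,"twist": 0,"jaw": 0.542}
  squeeze: 120

```text
time_s: 10.7
tool_pos: [481.2, -247.9, 238.5]
eef_rot: [[-0.071, 0.998, 0.0], [0.998, 0.071, -0.0], [-0.0, 0.0, -1.0]]
wrist_force: [0.8, 0.5, -5.5]
finger_gap: 19.4
gripper_force: 11.1
```

```bash
python3 t.py|head -4
```

```text
10.7 [ 481.2 -247.9  238.5] [ 0.8  0.5 -5.5] [-0.01  0.18 -0.  ] 19.42293754259936 11.119432440027595
nm -1 -12 0.85 -5
fm 1 -1 0.97 -5
fp 1 -3 0.99 0
```

Call:
play_rows:
  increments:
    - {"dx": 0,"dy": 0,"dz": 0,"twist": 0,"jaw": 0.54}
    - {"dx": 0,"dy": 0,"dz": 0,"twist": 0,"jaw": 0.538}
    - {"dx": 0,"dy": 0.004,"dz": -0.008,"twist": 0,"jaw": 0.536}
    - {"dx": 0,"dy": 0.008,"dz": -0.016,"twist": 0,"jaw": 0.534}
    - {"dx": 0,"dy": 0.012,"dz": -0.024,"twist": 0,"jaw": 0.532}
    - {"dx": 0,"dy": 0.016,"dz": -0.032,"twist": 0,"jaw": 0.53}
    - {"dx": 0,"dy": 0.02,"dz": -0.04,"twist": 0,"jaw": 0.528}
    - {"dx": 0,"dy": 0.025,"dz": -0.05,"twist": 0,"jaw": 0.526}
    - {"dx": 0,"dy": 0.03,"dz": -0.06,"twist": 0,"jaw": 0.524}
    - {"dx": 0,"dy": 0.03,"dz": -0.06,"twist": 0,"jaw": 0.524}
  squeeze: 120

```text
time_s: 11.58
tool_pos: [485.9, -247.5, 247.7]
eef_rot: [[-0.071, 0.998, 0.001], [0.998, 0.071, -0.0], [-0.0, 0.001, -1.0]]
wrist_force: [0.2, -0.3, -3.9]
finger_gap: 20.5
gripper_force: 11.4
```

```bash
python3 t.py|head -4
```

```text
11.5833 [ 485.9 -247.5  247.7] [ 0.2 -0.3 -3.9] [0.   0.19 0.01] 20.50449757632505 11.361905173980631
nm -19 -65 0.8 20
fm 0 -1 0.96 -5
fp 1 -3 0.99 0
```

```bash
python3 - <<'E'
from h import *
c=camera("side");d=camera("scene")
a=cv2.resize(c["color"][195:345,225:375],(600,600),interpolation=cv2.INTER_CUBIC);b=cv2.resize(d["color"][120:220,170:220],(200,400),interpolation=cv2.INTER_CUBIC)
im=np.zeros((600,800,3),np.uint8);im[:,:600]=a;im[:400,600:]=b
cv2.imwrite("pics/tip3.png",im[:,:,::-1])
E
```

```text
(no output)
```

View pics/tip3.png

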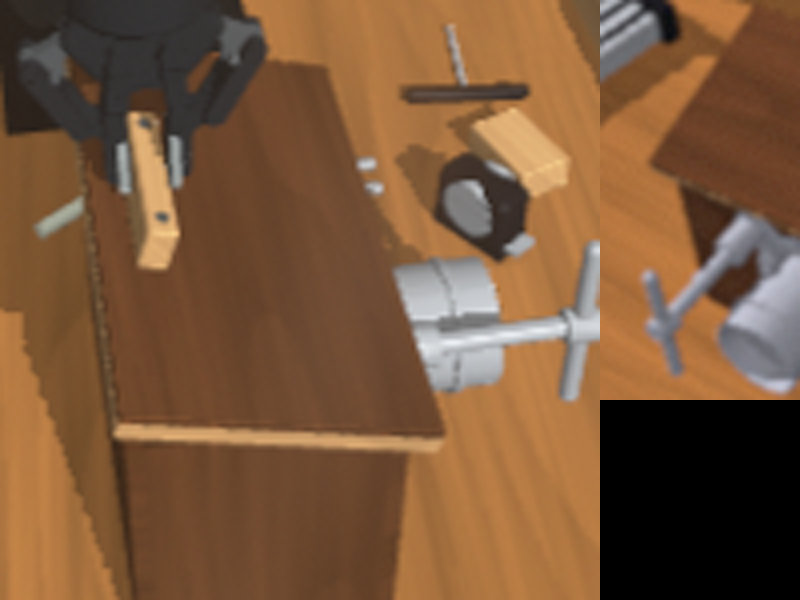

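The near corner is up 15 px and the far corner about level, so the tilt is about 0.28 rad with the far edge 0–6 mm above the rim. I'll loosen a bit more, then raise a little.

Call:
play_rows:
  increments:
    - {"dx": 0,"dy": 0,"dz": 0,"twist": 0,"jaw": 0.522}
    - {"dx": 0,"dy": 0,"dz": 0,"twist": 0,"jaw": 0.52}
    - {"dx": 0,"dy": 0,"dz": 0,"twist": 0,"jaw": 0.518}
    - {"dx": 0,"dy": 0.005,"dz": -0.005,"twist": 0,"jaw": 0.516}
    - {"dx": 0,"dy": 0.01,"dz": -0.015,"twist": 0,"jaw": 0.514}
    - {"dx": 0,"dy": 0.015,"dz": -0.025,"twist": 0,"jaw": 0.512}
    - {"dx": 0,"dy": 0.02,"dz": -0.035,"twist": 0,"jaw": 0.51}
    - {"dx": 0,"dy": 0.025,"dz": -0.045,"twist": 0,"jaw": 0.509}
    - {"dx": 0,"dy": 0.03,"dz": -0.05,"twist": 0,"jaw": 0.508}
    - {"dx": 0,"dy": 0.03,"dz": -0.05,"twist": 0,"jaw": 0.508}
  squeeze: 120

```text
time_s: 12.57
tool_pos: [490.3, -247.2, 255.1]
eef_rot: [[-0.071, 0.998, 0.0], [0.998, 0.071, -0.0], [-0.0, 0.0, -1.0]]
wrist_force: [-0.1, 0.8, -5.4]
finger_gap: 21.1
gripper_force: 10.8
```

```bash
cat >t2.py <<'E'
from h import *
s=sense();print(s["time_s"],s["tool_pos"].round(1),np.round(s["wrist_force"],1),np.round(s["torque"],2),s["finger_gap"],s["gripper_force"])
a=cv2.cvtColor(cv2.imread("pics/tip3.png"),6)[:,:600];b=cv2.cvtColor(cv2.resize(camera("side")["color"][195:345,225:375],(600,600),interpolation=cv2.INTER_CUBIC),7)
for n,(u,v) in dict(nm=(117,428),fm=(443,437),fp=(326,66)).items():
    bb=(0,None,0)
    for an in range(-16,17,2):
        T=cv2.warpAffine(a,cv2.getRotationMatrix2D((u,v),an,1),(600,600))[v-36:v+36,u-36:u+36]
        y0,x0=max(v-110,0),max(u-110,0);m,l=[cv2.minMaxLoc(cv2.matchTemplate(b[y0:v+80,x0:u+110],T,cv2.TM_CCOEFF_NORMED))[i] for i in(1,3)]
        if m>bb[0]: bb=(m,((x0+l[0]+36-u)/4,(y0+l[1]+36-v)/4),an)
    print(n,bb)
E
python3 t2.py
```

```text
12.5667 [ 490.3 -247.2  255.1] [-0.1  0.8 -5.4] [-0.01  0.21  0.01] 21.057785032023535 10.7557286467636
nm (0.9357092976570129, (0.5, -3.0), 0)
fm (0.9889509081840515, (-0.25, 1.0), 0)
fp (0.9963787794113159, (0.0, 1.0), -2)
```

Call:
play_rows:
  increments:
    - {"dx": 0,"dy": 0,"dz": 0,"twist": 0,"jaw": 0.507}
    - {"dx": 0,"dy": 0,"dz": 0,"twist": 0,"jaw": 0.506}
    - {"dx": 0,"dy": 0.005,"dz": -0.01,"twist": 0,"jaw": 0.505}
    - {"dx": 0,"dy": 0.01,"dz": -0.02,"twist": 0,"jaw": 0.504}
    - {"dx": 0,"dy": 0.015,"dz": -0.03,"twist": 0,"jaw": 0.503}
    - {"dx": 0,"dy": 0.02,"dz": -0.04,"twist": 0,"jaw": 0.502}
    - {"dx": 0,"dy": 0.025,"dz": -0.05,"twist": 0,"jaw": 0.501}
    - {"dx": 0,"dy": 0.03,"dz": -0.055,"twist": 0,"jaw": 0.5}
    - {"dx": 0,"dy": 0.03,"dz": -0.055,"twist": 0,"jaw": 0.499}
    - {"dx": 0,"dy": 0.03,"dz": -0.055,"twist": 0,"jaw": 0.499}
  squeeze: 120

```text
time_s: 13.45
tool_pos: [494.5, -246.9, 263.1]
eef_rot: [[-0.071, 0.998, -0.0], [0.998, 0.071, 0.0], [0.0, -0.0, -1.0]]
wrist_force: [0.3, -0.4, -6.2]
finger_gap: 21.7
gripper_force: 10.5
```

```bash
python3 t2.py
```

```text
13.45 [ 494.5 -246.9  263.1] [ 0.3 -0.4 -6.2] [-0.03  0.21  0.  ] 21.658977474644765 10.511726568220183
nm (0.8316497206687927, (1.25, -6.5), -4)
fm (0.9793273210525513, (-0.5, 0.75), 0)
fp (0.9958612322807312, (-0.25, 0.25), -2)
```

Call:
play_rows:
  increments:
    - {"dx": 0,"dy": 0,"dz": 0.005,"twist": 0,"jaw": 0.498}
    - {"dx": 0,"dy": 0,"dz": 0.01,"twist": 0,"jaw": 0.497}
    - {"dx": 0,"dy": 0,"dz": 0.014,"twist": 0,"jaw": 0.496}
    - {"dx": 0,"dy": 0,"dz": 0.018,"twist": 0,"jaw": 0.495}
    - {"dx": 0,"dy": 0,"dz": 0.021,"twist": 0,"jaw": 0.495}
    - {"dx": 0,"dy": 0,"dz": 0.024,"twist": 0,"jaw": 0.495}
    - {"dx": 0,"dy": 0,"dz": 0.027,"twist": 0,"jaw": 0.495}
    - {"dx": 0,"dy": 0,"dz": 0.03,"twist": 0,"jaw": 0.495}
    - {"dx": 0,"dy": 0,"dz": 0.03,"twist": 0,"jaw": 0.495}
    - {"dx": 0,"dy": 0,"dz": 0.03,"twist": 0,"jaw": 0.495}
  squeeze: 120

```text
time_s: 14.33
tool_pos: [494.6, -246.9, 258.6]
eef_rot: [[-0.07, 0.998, 0.0], [0.998, 0.07, -0.0], [-0.0, 0.0, -1.0]]
wrist_force: [0.1, -0.7, -4.3]
finger_gap: 21.7
gripper_force: 8.3
```

```bash
python3 t2.py
```

```text
14.3333 [ 494.6 -246.9  258.6] [ 0.1 -0.7 -4.3] [0.   0.12 0.03] 21.695079379713036 8.286121948622167
nm (0.8300452828407288, (1.25, -6.0), -6)
fm (0.980903148651123, (-0.5, 1.75), 0)
fp (0.9941133856773376, (0.0, 3.5), -4)
```

The rim now carries part of the load, with Fz down to 4.3 N and pad force down. The lid is tipped about 0.39 rad with its far edge on the rim. Next I tighten, which levels it, and lift it off, then measure the mat in both views.

Call:
play_rows:
  increments:
    - {"dx": 0,"dy": 0,"dz": -0.02,"twist": 0,"jaw": 0.5}
    - {"dx": 0,"dy": 0,"dz": -0.05,"twist": 0,"jaw": 0.52}
    - {"dx": 0,"dy": 0,"dz": -0.1,"twist": 0,"jaw": 0.54}
    - {"dx": 0,"dy": 0,"dz": -0.15,"twist": 0,"jaw": 0.56}
    - {"dx": 0,"dy": 0,"dz": -0.2,"twist": 0,"jaw": 0.58}
    - {"dx": 0,"dy": 0,"dz": -0.25,"twist": 0,"jaw": 0.6}
    - {"dx": 0,"dy": 0,"dz": -0.3,"twist": 0,"jaw": 0.65}
    - {"dx": 0,"dy": 0,"dz": -0.33,"twist": 0,"jaw": 0.8}
    - {"dx": 0,"dy": 0,"dz": -0.33,"twist": 0,"jaw": 1}
    - {"dx": 0,"dy": 0,"dz": -0.33,"twist": 0,"jaw": 1}
  squeeze: 100

```text
time_s: 15.22
tool_pos: [494.5, -246.9, 308.3]
eef_rot: [[-0.07, 0.998, 0.0], [0.998, 0.07, -0.0], [-0.0, 0.0, -1.0]]
wrist_force: [0.6, -0.3, -5.5]
finger_gap: 16.7
gripper_force: 92.1
```

```bash
python3 - <<'E'
from h import *
s=sense();print(s["time_s"],s["tool_pos"].round(1),np.round(s["wrist_force"],1),np.round(s["torque"],2),s["finger_gap"],s["gripper_force"])
sc,sd=camera("scene"),camera("side")
m=(np.array([[112,325],[368,435],[294,585],[27,459]])-[0,300])/[3.0075,3]+[300,200]
M=np.array([[-110,-160,3],[-110,160,3],[110,160,3],[110,-160,3]])
g=cv2.imread("pics/side0.png").max(2)
k=np.zeros_like(g);k[160:232,205:300]=(g[160:232,205:300]<60)
n,l,st,ce=cv2.connectedComponentsWithStats(k);i=1+np.argmax(st[1:,4]);hull=cv2.convexHull(np.argwhere(l==i)[:,::-1].astype(np.int32))
q=cv2.approxPolyDP(hull,4,True)[:,0];print(q.tolist(),proj(sd,pl(477,257,.082,M)).round().tolist())
def bp(c,u,z):
    d=np.array(c["R"]).T@np.array([(u[0]-c["cx"])/f(c),(u[1]-c["cy"])/f(c),1]);o=-np.array(c["R"]).T@c["t"];return (o+d*(z-o[2])/d[2]).round(1)
print([bp(sd,u,3) for u in q.astype(float)]);print("scene",[bp(sc,u,3) for u in m]);print("glue base", bp(sc,(441,266),0),bp(sd,(228,165),0))
E
```

```text
15.2167 [ 494.5 -246.9  308.3] [ 0.6 -0.3 -5.5] [-0.01  0.26 -0.01] 16.70367078056498 92.0558481104672
[[289, 213], [227, 227], [222, 175], [276, 170]] [[227.0, 227.0], [221.0, 174.0], [277.0, 168.0], [293.0, 219.0]]
[array([588.9, 141.8,   3. ]), array([380.9,  90.1,   3. ]), array([357.6, 397.4,   3. ]), array([566.9, 411.3,   3. ])]
scene [array([383. ,  89.4,   3. ]), array([357.3, 407. ,   3. ]), array([571.8, 423.8,   3. ]), array([597.5, 109. ,   3. ])]
glue base [396.4 491.9  -0. ] [379.4 471.8   0. ]
```

The lid is level in a firm grip. The mat centre averages (476, 254), yaw 0.08. Carrying it there.

Call:
play_rows:
  increments:
    - {"dx": 0.08,"dy": -0.02,"dz": 0,"twist": 0,"jaw": 1}
    - {"dx": 0.2,"dy": -0.05,"dz": 0,"twist": 0,"jaw": 1}
    - {"dx": 0.35,"dy": -0.09,"dz": 0,"twist": 0,"jaw": 1}
    - {"dx": 0.5,"dy": -0.13,"dz": 0,"twist": 0,"jaw": 1}
    - {"dx": 0.63,"dy": -0.17,"dz": 0,"twist": 0,"jaw": 1}
    - {"dx": 0.75,"dy": -0.21,"dz": 0,"twist": 0,"jaw": 1}
    - {"dx": 0.85,"dy": -0.24,"dz": 0,"twist": 0,"jaw": 1}
    - {"dx": 0.92,"dy": -0.26,"dz": 0,"twist": 0,"jaw": 1}
    - {"dx": 0.97,"dy": -0.276,"dz": 0,"twist": 0,"jaw": 1}
    - {"dx": 1,"dy": -0.276,"dz": 0,"twist": 0,"jaw": 1}
  squeeze: 100

```text
time_s: 16.15
tool_pos: [442.3, -99.5, 308.2]
eef_rot: [[-0.071, 0.997, -0.0], [0.997, 0.071, -0.0], [-0.0, -0.0, -1.0]]
wrist_force: [-0.4, 0.4, -5.3]
finger_gap: 16.7
gripper_force: 92.2
```

Call:
play_rows:
  increments:
    - {"dx": 0.08,"dy": 0,"dz": 0,"twist": 0,"jaw": 1}
    - {"dx": 0.2,"dy": 0,"dz": 0,"twist": 0,"jaw": 1}
    - {"dx": 0.35,"dy": 0,"dz": 0,"twist": 0,"jaw": 1}
    - {"dx": 0.5,"dy": 0,"dz": 0,"twist": 0,"jaw": 1}
    - {"dx": 0.63,"dy": 0,"dz": 0,"twist": 0,"jaw": 1}
    - {"dx": 0.75,"dy": 0,"dz": 0,"twist": 0,"jaw": 1}
    - {"dx": 0.85,"dy": 0,"dz": 0,"twist": 0,"jaw": 1}
    - {"dx": 0.92,"dy": 0,"dz": 0,"twist": 0,"jaw": 1}
    - {"dx": 0.97,"dy": 0,"dz": 0,"twist": 0,"jaw": 1}
    - {"dx": 1,"dy": 0,"dz": 0,"twist": 0,"jaw": 1}

```text
time_s: 16.98
tool_pos: [432.4, 49.9, 308.1]
eef_rot: [[-0.071, 0.998, 0.0], [0.998, 0.071, 0.0], [0.0, 0.0, -1.0]]
wrist_force: [-0.1, 0.3, -5.8]
finger_gap: 16.5
gripper_force: 92.1
```

Call:
play_rows:
  increments:
    - {"dx": 0.08,"dy": 0,"dz": 0.05,"twist": 0,"jaw": 1}
    - {"dx": 0.2,"dy": 0,"dz": 0.12,"twist": 0,"jaw": 1}
    - {"dx": 0.35,"dy": 0,"dz": 0.2,"twist": 0,"jaw": 1}
    - {"dx": 0.5,"dy": 0,"dz": 0.3,"twist": 0,"jaw": 1}
    - {"dx": 0.63,"dy": 0,"dz": 0.4,"twist": 0,"jaw": 1}
    - {"dx": 0.75,"dy": 0,"dz": 0.5,"twist": 0,"jaw": 1}
    - {"dx": 0.85,"dy": 0,"dz": 0.6,"twist": 0,"jaw": 1}
    - {"dx": 0.92,"dy": 0,"dz": 0.7,"twist": 0,"jaw": 1}
    - {"dx": 0.97,"dy": 0,"dz": 0.77,"twist": 0,"jaw": 1}
    - {"dx": 1,"dy": 0,"dz": 0.8,"twist": 0,"jaw": 1}

```text
time_s: 17.82
tool_pos: [421.4, 199.2, 186.6]
eef_rot: [[-0.07, 0.998, -0.002], [0.998, 0.07, -0.0], [-0.0, -0.002, -1.0]]
wrist_force: [0.4, 0.0, -5.4]
finger_gap: 16.7
gripper_force: 92.2
```

Call:
play_rows:
  increments:
    - {"dx": 0.08,"dy": 0,"dz": 0.08,"twist": 0,"jaw": 1}
    - {"dx": 0.18,"dy": 0,"dz": 0.2,"twist": 0,"jaw": 1}
    - {"dx": 0.28,"dy": 0,"dz": 0.33,"twist": 0,"jaw": 1}
    - {"dx": 0.34,"dy": 0,"dz": 0.45,"twist": 0,"jaw": 1}
    - {"dx": 0.353,"dy": 0,"dz": 0.56,"twist": 0,"jaw": 1}
    - {"dx": 0.353,"dy": 0,"dz": 0.67,"twist": 0,"jaw": 1}
    - {"dx": 0.353,"dy": 0,"dz": 0.77,"twist": 0,"jaw": 1}
    - {"dx": 0.353,"dy": 0,"dz": 0.85,"twist": 0,"jaw": 1}
    - {"dx": 0.353,"dy": 0,"dz": 0.9,"twist": 0,"jaw": 1}
    - {"dx": 0.353,"dy": 0,"dz": 0.92,"twist": 0,"jaw": 1}

```text
time_s: 18.65
tool_pos: [417.3, 251.4, 49.6]
eef_rot: [[-0.07, 0.998, -0.001], [0.998, 0.07, -0.001], [-0.001, -0.001, -1.0]]
wrist_force: [-10.6, -1.0, 10.4]
finger_gap: 14.6
gripper_force: 98.4
```

```bash
python3 - <<'E'
from h import *
s=sense();print(s["time_s"],s["tool_pos"].round(1),np.round(s["wrist_force"],1),np.round(s["torque"],2),s["finger_gap"],s["joint_pos"].round(2))
c=camera("side");d=camera("scene")
a=cv2.resize(c["color"][130:250,190:310],(480,480),interpolation=cv2.INTER_CUBIC);b=cv2.resize(d["color"][190:300,300:430],(390,330),interpolation=cv2.INTER_CUBIC)
im=np.zeros((480,800,3),np.uint8);im[:,:480]=a;im[:330,480:]=b[:,:320]
cv2.imwrite("pics/mat.png",im[:,:,::-1])
E
```

```text
18.65 [417.3 251.4  49.6] [-10.6  -1.   10.4] [-0.3   1.05 -0.03] 14.583108270380045 [-0.33  0.59 -0.45  2.11  0.49  0.54 -1.07]
```

View pics/mat.png

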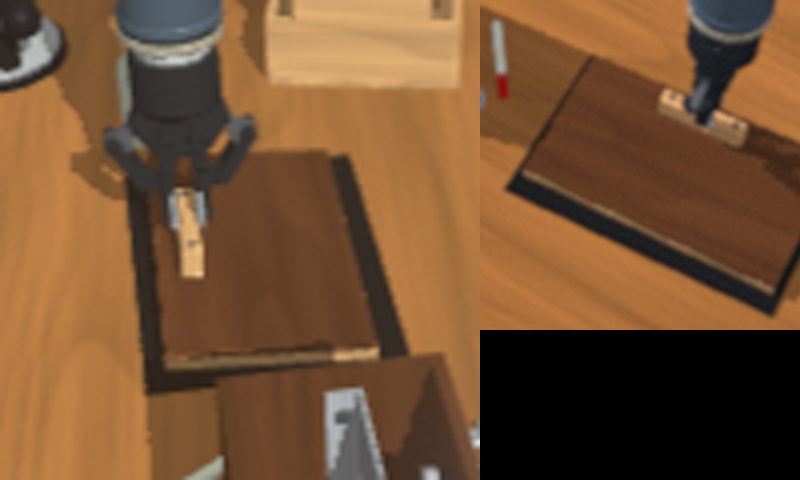

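The side view shows the lid over the mat, inside its borders. Force and torque say the far edge is touching while the near edge is still a little up. I'll relax the grip, settle the near edge and open.

Call:
play_rows:
  increments:
    - {"dx": 0,"dy": 0,"dz": 0.0,"twist": 0,"jaw": 1}
    - {"dx": 0,"dy": 0,"dz": 0.01,"twist": 0,"jaw": 1}
    - {"dx": 0,"dy": 0,"dz": 0.02,"twist": 0,"jaw": 1}
    - {"dx": 0,"dy": 0,"dz": 0.03,"twist": 0,"jaw": 1}
    - {"dx": 0,"dy": 0,"dz": 0.04,"twist": 0,"jaw": 1}
    - {"dx": 0,"dy": 0,"dz": 0.05,"twist": 0,"jaw": 1}
    - {"dx": 0,"dy": 0,"dz": 0.06,"twist": 0,"jaw": 1}
    - {"dx": 0,"dy": 0,"dz": 0.065,"twist": 0,"jaw": 1}
    - {"dx": 0,"dy": 0,"dz": 0.065,"twist": 0,"jaw": 1}
    - {"dx": 0,"dy": 0,"dz": 0.065,"twist": 0,"jaw": 1}
  squeeze: 20

```text
time_s: 19.58
tool_pos: [417.5, 251.7, 40.6]
eef_rot: [[-0.071, 0.998, -0.0], [0.998, 0.071, -0.0], [-0.0, -0.0, -1.0]]
wrist_force: [-7.3, 0.3, 6.3]
finger_gap: 14.7
gripper_force: 102.2
```

```bash
python3 - <<'E'
from h import *
s=sense();print(s["time_s"],s["tool_pos"].round(1),np.round(s["wrist_force"],1),np.round(s["torque"],2),s["finger_gap"],s["gripper_force"])
E
```

```text
19.5833 [417.5 251.7  40.6] [-7.3  0.3  6.3] [-0.16  0.69 -0.  ] 14.74377664306069 102.17615604400635
```

Call:
play_rows:
  increments:
    - {"dx": 0,"dy": 0,"dz": 0.01,"twist": 0,"jaw": 0.66}
    - {"dx": 0,"dy": 0,"dz": 0.02,"twist": 0,"jaw": 0.64}
    - {"dx": 0,"dy": 0,"dz": 0.03,"twist": 0,"jaw": 0.62}
    - {"dx": 0,"dy": 0,"dz": 0.03,"twist": 0,"jaw": 0.6}
    - {"dx": 0,"dy": 0,"dz": 0.03,"twist": 0,"jaw": 0.58}
    - {"dx": 0,"dy": 0,"dz": 0.03,"twist": 0,"jaw": 0.56}
    - {"dx": 0,"dy": 0,"dz": 0.03,"twist": 0,"jaw": 0.54}
    - {"dx": 0,"dy": 0,"dz": 0.03,"twist": 0,"jaw": 0.5}
    - {"dx": 0,"dy": 0,"dz": 0.03,"twist": 0,"jaw": 0.4}
    - {"dx": 0,"dy": 0,"dz": 0.03,"twist": 0,"jaw": 0.3}
  squeeze: 20

```text
time_s: 20.42
tool_pos: [418.4, 251.9, 35.8]
eef_rot: [[-0.07, 0.998, 0.001], [0.998, 0.07, 0.0], [0.0, 0.001, -1.0]]
wrist_force: [0.4, -0.9, 0.3]
finger_gap: 30.2
gripper_force: 0.0
```

Call:
play_rows:
  increments:
    - {"dx": 0,"dy": 0,"dz": 0,"twist": 0,"jaw": 0}
    - {"dx": 0,"dy": 0,"dz": 0,"twist": 0,"jaw": -0.3}
    - {"dx": 0,"dy": 0,"dz": -0.1,"twist": 0,"jaw": -0.5}
    - {"dx": 0,"dy": 0,"dz": -0.25,"twist": 0,"jaw": -1}
    - {"dx": 0,"dy": 0,"dz": -0.45,"twist": 0,"jaw": -1}
    - {"dx": 0,"dy": 0,"dz": -0.65,"twist": 0,"jaw": -1}
    - {"dx": 0,"dy": 0,"dz": -0.85,"twist": 0,"jaw": -1}
    - {"dx": 0,"dy": 0,"dz": -1,"twist": 0,"jaw": -1}
    - {"dx": 0,"dy": 0,"dz": -1,"twist": 0,"jaw": -1}
    - {"dx": 0,"dy": 0,"dz": -1,"twist": 0,"jaw": -1}

```text
time_s: 21.25
tool_pos: [418.5, 252.1, 186.9]
eef_rot: [[-0.07, 0.998, 0.003], [0.998, 0.07, 0.001], [0.001, 0.003, -1.0]]
wrist_force: [0.3, -0.9, -0.6]
finger_gap: 85.6
gripper_force: 0.0
```

```bash
python3 - <<'E'
from h import *
s=sense();print(s["time_s"],s["tool_pos"].round(1),np.round(s["wrist_force"],1),np.round(s["torque"],2),s["finger_gap"],s["gripper_force"])
c=wcam(s);cv2.imwrite("pics/w2.png",c["color"][:,:,::-1])
# refine lid pose on mat: cleat (light) blob vs model
col=c["color"].astype(int);hsv=cv2.cvtColor(c["color"],cv2.COLOR_RGB2HSV)
pr=proj(c,pl(476,254,.07,[[-67,-50,47],[-67,50,47],[-49,50,47],[-49,-50,47]]));print(pr.round())
k=((hsv[...,2]>170)&(hsv[...,1]>60)).astype(np.uint8)
x0,y0=pr.min(0)-25;x1,y1=pr.max(0)+25;kk=np.zeros_like(k);kk[max(int(y0),0):int(y1),int(x0):int(x1)]=k[max(int(y0),0):int(y1),int(x0):int(x1)]
n,l,st,ce=cv2.connectedComponentsWithStats(kk)
for i in np.argsort(-st[1:,4])[:3]+1: print(st[i],ce[i].round(),np.array(cv2.boxPoints(cv2.minAreaRect(np.argwhere(l==i)[:,::-1].astype(np.float32)))).round().tolist())
np.savez("w2.npz",**c)
E
```

```text
21.25 [418.5 252.1 186.9] [ 0.3 -0.9 -0.6] [-0.03 -0.02  0.01] 85.59852690687815 0.0
[[271. 255.]
 [270. 131.]
 [294. 131.]
 [293. 255.]]
[ 270  134   23  123 2513] [281. 194.] [[270.0, 134.0], [292.0, 134.0], [292.0, 256.0], [270.0, 256.0]]
```

The lid is flat on the mat, its cleat within 1–3 px of the prediction, and it's released. Now back to the box, turning the tool to close along box y.

Call:
play_rows:
  increments:
    - {"dx": -0.1,"dy": 0,"dz": -0.2,"twist": 0,"jaw": -1}
    - {"dx": -0.25,"dy": 0.03,"dz": -0.4,"twist": 0,"jaw": -1}
    - {"dx": -0.45,"dy": 0.06,"dz": -0.6,"twist": 0,"jaw": -1}
    - {"dx": -0.65,"dy": 0.1,"dz": -0.75,"twist": 0,"jaw": -1}
    - {"dx": -0.85,"dy": 0.15,"dz": -0.75,"twist": 0,"jaw": -1}
    - {"dx": -1,"dy": 0.2,"dz": -0.75,"twist": 0,"jaw": -1}
    - {"dx": -1,"dy": 0.25,"dz": -0.75,"twist": 0,"jaw": -1}
    - {"dx": -1,"dy": 0.25,"dz": -0.75,"twist": 0,"jaw": -1}
    - {"dx": -1,"dy": 0.25,"dz": -0.75,"twist": 0,"jaw": -1}
    - {"dx": -1,"dy": 0.25,"dz": -0.75,"twist": 0,"jaw": -1}

```text
time_s: 22.13
tool_pos: [465.0, 106.0, 297.5]
eef_rot: [[-0.072, 0.997, -0.002], [0.997, 0.072, 0.0], [0.0, -0.002, -1.0]]
wrist_force: [-0.3, 1.0, 0.2]
finger_gap: 85.6
gripper_force: 0.0
```

Call:
play_rows:
  increments:
    - {"dx": -0.15,"dy": 0.05,"dz": 0,"twist": 0,"jaw": -1}
    - {"dx": -0.35,"dy": 0.1,"dz": 0,"twist": 0,"jaw": -1}
    - {"dx": -0.55,"dy": 0.15,"dz": 0,"twist": 0,"jaw": -1}
    - {"dx": -0.75,"dy": 0.2,"dz": 0,"twist": 0,"jaw": -1}
    - {"dx": -0.9,"dy": 0.25,"dz": 0,"twist": 0,"jaw": -1}
    - {"dx": -1,"dy": 0.3,"dz": 0,"twist": 0,"jaw": -1}
    - {"dx": -1,"dy": 0.3,"dz": 0,"twist": 0,"jaw": -1}
    - {"dx": -1,"dy": 0.3,"dz": 0,"twist": 0,"jaw": -1}
    - {"dx": -1,"dy": 0.3,"dz": 0,"twist": 0,"jaw": -1}
    - {"dx": -1,"dy": 0.3,"dz": 0,"twist": 0,"jaw": -1}

```text
time_s: 22.97
tool_pos: [520.8, -39.8, 298.3]
eef_rot: [[-0.073, 0.997, -0.0], [0.997, 0.073, 0.0], [0.0, -0.0, -1.0]]
wrist_force: [0.4, 0.0, -0.3]
finger_gap: 85.2
gripper_force: 0.0
```

Call:
play_rows:
  increments:
    - {"dx": -0.15,"dy": 0.05,"dz": 0,"twist": 0.08,"jaw": -1}
    - {"dx": -0.35,"dy": 0.1,"dz": 0,"twist": 0.16,"jaw": -1}
    - {"dx": -0.55,"dy": 0.15,"dz": 0,"twist": 0.24,"jaw": -1}
    - {"dx": -0.75,"dy": 0.2,"dz": 0,"twist": 0.32,"jaw": -1}
    - {"dx": -0.9,"dy": 0.25,"dz": 0,"twist": 0.4,"jaw": -1}
    - {"dx": -1,"dy": 0.3,"dz": 0,"twist": 0.48,"jaw": -1}
    - {"dx": -1,"dy": 0.3,"dz": 0,"twist": 0.56,"jaw": -1}
    - {"dx": -1,"dy": 0.3,"dz": 0,"twist": 0.64,"jaw": -1}
    - {"dx": -1,"dy": 0.3,"dz": 0,"twist": 0.72,"jaw": -1}
    - {"dx": -1,"dy": 0.3,"dz": 0,"twist": 0.8,"jaw": -1}

```text
time_s: 23.8
tool_pos: [576.8, -186.5, 298.4]
eef_rot: [[0.906, 0.423, -0.0], [0.423, -0.906, 0.001], [0.0, -0.001, -1.0]]
wrist_force: [-0.6, -0.4, 0.7]
finger_gap: 85.2
gripper_force: 0.0
```

```bash
cat >go.py <<'E'
from h import *
import sys
T=np.array([float(v) for v in sys.argv[1:4]]);ang=float(sys.argv[4])
s=sense();R=np.array(s["eef_rot"]);print(s["time_s"],s["tool_pos"].round(1),s["joint_pos"].round(2))
d=R.T@(T-s["tool_pos"])/150;a=np.arctan2(R[1,0],R[0,0]);print("dx dy dz",d.round(3),"twist",round((a-ang)/1.5,3))
E
python3 go.py 584 -298 300 0.073
```

```text
23.8 [ 576.8 -186.5  298.4] [ 0.35  0.42 -0.18  1.52  0.08  1.21 -0.98]
dx dy dz [-0.271  0.694 -0.011] twist 0.243
```

Call:
play_rows:
  increments:
    - {"dx": -0.05,"dy": 0.13,"dz": 0,"twist": 0.06,"jaw": -1}
    - {"dx": -0.1,"dy": 0.26,"dz": 0,"twist": 0.12,"jaw": -1}
    - {"dx": -0.16,"dy": 0.4,"dz": 0,"twist": 0.18,"jaw": -1}
    - {"dx": -0.21,"dy": 0.54,"dz": 0,"twist": 0.24,"jaw": -1}
    - {"dx": -0.25,"dy": 0.65,"dz": 0,"twist": 0.243,"jaw": -1}
    - {"dx": -0.27,"dy": 0.694,"dz": 0,"twist": 0.243,"jaw": -1}
    - {"dx": -0.27,"dy": 0.694,"dz": 0,"twist": 0.243,"jaw": -1}
    - {"dx": -0.27,"dy": 0.694,"dz": 0,"twist": 0.243,"jaw": -1}
    - {"dx": -0.27,"dy": 0.694,"dz": 0,"twist": 0.243,"jaw": -1}
    - {"dx": -0.27,"dy": 0.694,"dz": 0,"twist": 0.243,"jaw": -1}

```text
time_s: 24.63
tool_pos: [584.9, -297.7, 298.6]
eef_rot: [[0.997, 0.079, 0.0], [0.079, -0.997, 0.001], [0.0, -0.001, -1.0]]
wrist_force: [0.3, 0.1, -0.5]
finger_gap: 85.9
gripper_force: 0.0
```

```bash
python3 - <<'E'
from h import *
s=sense();c=wcam(s);np.savez("w3.npz",**c)
print(s["time_s"],s["tool_pos"].round(1),np.round(s["eef_rot"],3).tolist())
im=cv2.resize(c["color"],(800,600),interpolation=cv2.INTER_CUBIC)
k=800/560
b=(530,-246,.073)
print("head",(proj(c,pl(*b,[[50.5,-56,148],[50.5,56,148]]))*k).round());print("inner rim corners / baffle ends",(proj(c,pl(*b,[[65,-128,184],[65,128,184],[17.5,-128,170],[17.5,128,170],[75,-138,184],[-65,-128,184]]))*k).round())
cv2.imwrite("pics/w3.png",im[:,:,::-1])
E
```

```text
24.6333 [ 584.9 -297.7  298.6] [[0.997, 0.079, 0.0], [0.079, -0.997, 0.001], [0.0, -0.001, -1.0]]
head [[406. 271.]
 [206. 270.]]
inner rim corners / baffle ends [[553. 262.]
 [ 30. 259.]
 [538. 341.]
 [ 65. 339.]
 [576. 242.]
 [533. 487.]]
```

View pics/w3.png

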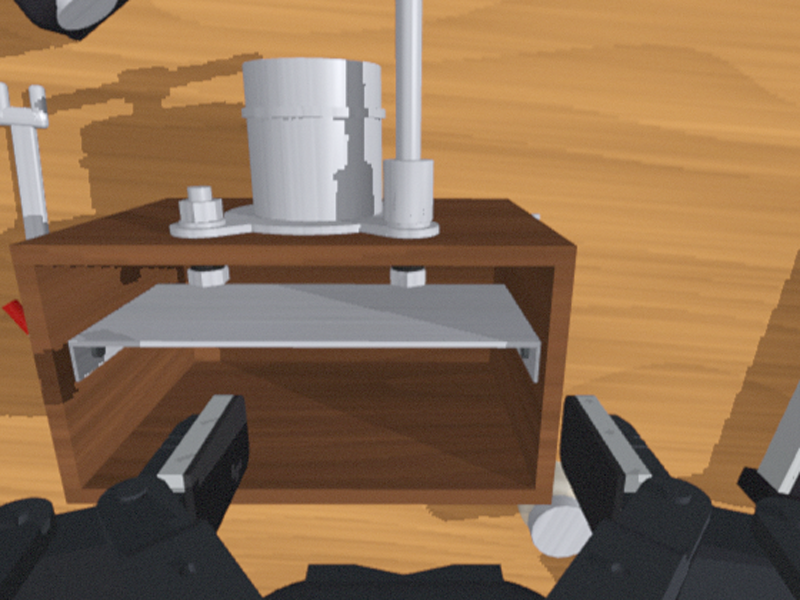

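The wrist view shows the wrench on the right-hand bolt, head at about (407,275), matching the model to 4 px of the enlarged picture. I'll refine the box pose from its corners.

```bash
python3 - <<'E'
from h import *
c=dict(np.load("w3.npz"));k=800/560
P=[[65,-128,184],[65,128,184],[75,-138,184],[75,138,184],[17.5,-128,170],[17.5,128,170],[-75,-138,184],[-75,138,184]]
px=np.array([[554,266],[35,266],[576,245],[13,246],[540,345],[70,343],[552,503],[66,503]])/k
r=fit([(c,P,px)],[530,-246,.073]);print(r.x.round(3),r.fun.round(1))
print("head",pl(*r.x,[[50.5,-56,148]]),(proj(c,pl(*r.x,[[46.5,-46.5,148],[46.5,-65.5,148],[46.5,-56,148]]))*k).round())
E
python3 go.py 580 -299 250 0.073
```

```text
[ 5.27590e+02 -2.47898e+02  7.80000e-02] [ 1.1 -0.2 -0.7 -0.5  1.4  0.5 -2.7 -0.5  0.8 -0.4 -0.7  0.8  0.1  1.1
  0.8  0.9]
head [[ 582.27618441 -299.81831695  148.        ]] [[391. 282.]
 [425. 282.]
 [408. 282.]]
24.6833 [ 584.8 -298.   298.6] [ 0.44  0.5  -0.08  1.38  0.04  1.26 -1.13]
dx dy dz [-0.033  0.004  0.324] twist 0.004
```

Call:
play_rows:
  increments:
    - {"dx": -0.03,"dy": 0.01,"dz": 0.05,"twist": 0,"jaw": -0.2}
    - {"dx": -0.03,"dy": 0.01,"dz": 0.15,"twist": 0,"jaw": -0.2}
    - {"dx": -0.03,"dy": 0.01,"dz": 0.28,"twist": 0,"jaw": -0.2}
    - {"dx": -0.03,"dy": 0.01,"dz": 0.42,"twist": 0,"jaw": -0.2}
    - {"dx": -0.03,"dy": 0.01,"dz": 0.55,"twist": 0,"jaw": -0.2}
    - {"dx": -0.03,"dy": 0.01,"dz": 0.66,"twist": 0,"jaw": -0.2}
    - {"dx": -0.03,"dy": 0.01,"dz": 0.74,"twist": 0,"jaw": -0.2}
    - {"dx": -0.03,"dy": 0.01,"dz": 0.8,"twist": 0,"jaw": -0.2}
    - {"dx": -0.03,"dy": 0.01,"dz": 0.8,"twist": 0,"jaw": -0.2}
    - {"dx": -0.03,"dy": 0.01,"dz": 0.8,"twist": 0,"jaw": -0.2}
  squeeze: 30

```text
time_s: 25.52
tool_pos: [579.9, -301.2, 178.2]
eef_rot: [[0.997, 0.077, -0.0], [0.077, -0.997, 0.0], [-0.0, -0.0, -1.0]]
wrist_force: [0.3, -0.6, 0.3]
finger_gap: 50.9
gripper_force: 0.0
```

```bash
python3 go.py 580.5 -299.8 129 0.078; python3 - <<'E'
from h import *
s=sense();c=wcam(s);print(np.round(s["wrist_force"],1),s["finger_gap"]);cv2.imwrite("pics/w4.png",c["color"][:,:,::-1])
E
```

```text
25.5167 [ 579.9 -301.2  178.2] [ 0.45  0.59 -0.08  1.57  0.05  0.99 -1.13]
dx dy dz [ 0.005 -0.009  0.328] twist -0.001
[ 0.3 -0.6  0.3] 50.86216272891202
```

Free so far. Going down into the gap.

Call:
play_rows:
  increments:
    - {"dx": 0.005,"dy": -0.009,"dz": 0.04,"twist": 0,"jaw": -0.2}
    - {"dx": 0.005,"dy": -0.009,"dz": 0.09,"twist": 0,"jaw": -0.2}
    - {"dx": 0.005,"dy": -0.009,"dz": 0.14,"twist": 0,"jaw": -0.2}
    - {"dx": 0.005,"dy": -0.009,"dz": 0.19,"twist": 0,"jaw": -0.2}
    - {"dx": 0.005,"dy": -0.009,"dz": 0.24,"twist": 0,"jaw": -0.2}
    - {"dx": 0.005,"dy": -0.009,"dz": 0.28,"twist": 0,"jaw": -0.2}
    - {"dx": 0.005,"dy": -0.009,"dz": 0.31,"twist": 0,"jaw": -0.2}
    - {"dx": 0.005,"dy": -0.009,"dz": 0.325,"twist": 0,"jaw": -0.2}
    - {"dx": 0.005,"dy": -0.009,"dz": 0.325,"twist": 0,"jaw": 0.2}
    - {"dx": 0.005,"dy": -0.009,"dz": 0.325,"twist": 0,"jaw": 0.3}
  squeeze: 30

```text
time_s: 26.4
tool_pos: [580.9, -299.9, 129.7]
eef_rot: [[0.997, 0.077, 0.0], [0.077, -0.997, -0.0], [0.0, 0.0, -1.0]]
wrist_force: [0.4, -0.8, -0.2]
finger_gap: 30.3
gripper_force: 0.0
```

```bash
python3 go.py 580.5 -299.8 129 0.078; python3 - <<'E'
from h import *
s=sense();c=wcam(s);print(np.round(s["wrist_force"],1),s["finger_gap"]);cv2.imwrite("pics/w5.png",c["color"][:,:,::-1])
E
```

```text
26.4 [ 580.9 -299.9  129.7] [ 0.45  0.64 -0.08  1.62  0.06  0.89 -1.14]
dx dy dz [-0.002 -0.001  0.004] twist -0.001
[ 0.4 -0.8 -0.2] 30.31537060970679
```

Call:
play_rows:
  increments:
    - {"dx": 0,"dy": 0,"dz": 0,"twist": 0,"jaw": 0.4}
    - {"dx": 0,"dy": 0,"dz": 0,"twist": 0,"jaw": 0.45}
    - {"dx": 0,"dy": 0,"dz": 0,"twist": 0,"jaw": 0.5}
    - {"dx": 0,"dy": 0,"dz": 0,"twist": 0,"jaw": 0.53}
    - {"dx": 0,"dy": 0,"dz": 0,"twist": 0,"jaw": 0.56}
    - {"dx": 0,"dy": 0,"dz": 0,"twist": 0,"jaw": 0.6}
    - {"dx": 0,"dy": 0,"dz": 0,"twist": 0,"jaw": 1}
    - {"dx": 0,"dy": 0,"dz": 0,"twist": 0,"jaw": 1}
    - {"dx": 0,"dy": 0,"dz": 0,"twist": 0,"jaw": 1}
    - {"dx": 0,"dy": 0,"dz": 0,"twist": 0,"jaw": 1}
  squeeze: 40

```text
time_s: 27.28
tool_pos: [580.8, -299.9, 129.9]
eef_rot: [[0.997, 0.077, 0.0], [0.077, -0.997, -0.0], [0.0, 0.0, -1.0]]
wrist_force: [-1.4, 1.7, 6.0]
finger_gap: 18.1
gripper_force: 39.1
```

```bash
python3 - <<'E'
from h import *
s=sense();print(s["time_s"],s["tool_pos"].round(1),np.round(s["wrist_force"],1),np.round(s["torque"],2),s["finger_gap"],s["gripper_force"])
E
```

```text
27.2833 [ 580.8 -299.9  129.9] [-1.4  1.7  6. ] [ 0.21  0.33 -0.01] 18.05245619376842 39.05975223518908
```

Call:
play_rows:
  increments:
    - {"dx": 0,"dy": 0,"dz": 0,"twist": 0,"jaw": 1}
    - {"dx": 0,"dy": 0,"dz": 0,"twist": 0,"jaw": 1}
    - {"dx": 0,"dy": 0,"dz": 0,"twist": 0,"jaw": 1}
    - {"dx": 0,"dy": 0,"dz": 0,"twist": 0,"jaw": 1}
    - {"dx": 0,"dy": 0,"dz": 0,"twist": 0,"jaw": 1}
    - {"dx": 0,"dy": 0,"dz": 0,"twist": 0,"jaw": 1}
    - {"dx": 0,"dy": 0,"dz": 0,"twist": 0,"jaw": 1}
    - {"dx": 0,"dy": 0,"dz": 0,"twist": 0,"jaw": 1}
    - {"dx": 0,"dy": 0,"dz": 0,"twist": 0,"jaw": 1}
    - {"dx": 0,"dy": 0,"dz": 0,"twist": 0,"jaw": 1}
  squeeze: 100

```text
time_s: 28.12
tool_pos: [580.9, -299.9, 130.1]
eef_rot: [[0.997, 0.077, 0.0], [0.077, -0.997, -0.0], [0.0, 0.0, -1.0]]
wrist_force: [-1.3, 1.5, 6.9]
finger_gap: 16.4
gripper_force: 97.4
```

```bash
python3 -c "
from bench import finish_job
print(finish_job())"
```

```text
the job is handed in; nothing more can be done
None
```

I tipped the lid about 0.39 rad with its far edge on the rim, laid it on the mat cleat up and let go. I handed in at 28 s, gripping the wrench-side bolt head at about 97 N; its turn wasn't measured, and the lid twice came up level and once slipped back onto the box before the tip worked.

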